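Lift the drying cage's gravity latch by its thumb piece and swing the gate open

TASK

Open the little wooden drying cage so that the saucers inside can be got at: press the brass thumb piece on its gate down to lift the latch bar out of the catch, and with the bar still held up draw the gate towards you, then swing it wide open, about square to the front of the cage, and let go so that the bar drops again. Use a light hand on the latch and the gate, do not fling the gate, and leave the things standing about, the kiln stilt on the roof included, where they are.

Things in the scene. Friction and masses are not known exactly. Their poses are not given: they have to be found in the camera images.
- gate_hinge (a point): Slatted wooden gate, 212 mm wide, 14 mm thick, from 12 to 160 mm above the bench; its top 50 mm is a plain board. This point: on the hinge line at its left edge seen from the robot, at bench height, mid-thickness. z up, -y runs from the hinge to the free edge, -x out of the front face. A hand loading the gate or the latch on it with more than 25 N (press, pull or pinch) damages it.
- gate (a joint): Angle of the gate about its upright hinge, rad: 0 shut, grows as the free edge swings out towards the robot (clockwise from above), stop at 1.65. Hinge friction of about 0.06 N m keeps it where it is left.
- latch (a joint): Angle of the latch bar, rad: 0 down, grows as the thumb piece is pressed; clear of the catch above about 0.155, stop at 0.17 (thumb piece down about 7.7 and 8.5 mm). Raising it takes 3 to 8 N on the polished thumb piece, changing slowly; at the stop the force climbs by several N a mm. It falls back when let go; hold it up till the gate is open by 0.15 rad.
- gate_top (a point): Point on the gate's top edge, mid-thickness, right behind the middle of the thumb piece: 160 mm above the bench, 113 mm from the hinge line. Turns with the gate, axes as the gate's. Behind the board there is free space over the roof, 55 mm lower, so that a finger can reach behind it.
- thumb_mid (a point): Mean place, fixed in the gate, of the top centre of the brass thumb piece with the bar down: 146 mm above the bench, 28 mm before mid-thickness. A level plate 34 mm along the gate, reaching from 6 to 50 mm before mid-thickness, on a stud set by hand: its real top lies anywhere up to 12 mm higher or lower, which the readings do not tell.
- latch_pivot (a point): Pivot of the dark steel latch bar on the gate's front, 163 mm from the hinge, 122 mm up. The weighted end runs 82 mm past it into the catch; the tail runs back towards the hinge, with the thumb piece 50 mm from the pivot. Pressing the thumb piece lifts the other end.
- catch_nose (a point): Top of the steel catch's nose, on the post beside the gate's free edge; it stands before the shut latch bar and alone holds the gate shut. Fixed to the cage.
- cage_roof (a point): Centre of the roof's top, 105 mm above the bench, of the wooden drying cage (fixed, 264 mm wide, 145 mm deep, with saucers inside). -x points out of its front. A tall lamp stands close to its left: go round it.
- water_cup: Bystander: pale cup, 69 mm wide, 79 mm tall, origin under its centre.
- stamp_b: Bystander: turned wooden stamp standing upright, 29 mm wide, 58 mm tall, origin under its centre.
- sanding_block: Bystander: grey sanding block, 59 x 82 x 26 mm, origin under its centre.
- jar_cobalt: Bystander: blue glaze jar with black lid, 52 mm wide, 66 mm tall, origin under its centre.
- stilt_a: Bystander: white three-armed kiln stilt, 53 mm wide, 18 mm tall, lying on the back of the cage's roof, origin under its centre.

How it is judged:
By the outcome, as a careful person would: the job done as asked, in the order asked, and still so for the second after the job is handed in, with the robot touching nothing.
It also fails if it takes over 51 s, if anything falls off the work surface, if the arm or the gripper's body presses on something with over 40 N, if the wrist force passes 120 N, or if a joint passes its speed limit or range.

ROBOT

A 6-joint arm with a two-finger parallel gripper is mounted at the origin on a cart in front of the work surface, level with it; the furniture and walls round the work are solid. World frame = base frame: x ahead of the robot, y to its left, z up, the work surface at z = 0. Lengths are in mm, angles in rad, forces in N, time in s.
With the tool pointing down it reaches from about 350 to 850 mm from the base axis. Payload 8.1 kg.
Tool frame: the origin (TCP) lies at the very end of the fingers, on their centre line; the grasp point (between the pads) lies grip_point_offset behind it (grip_point_offset is the distance from the TCP to the grasp point, in mm); z points along the fingers, y is the line along which they close (so a half turn about z gives the same grasp; the last joint's range is limited). The gripper opens to 85 mm and grips with 20 to 120 N. Pads are 22 mm wide; open, the fingers measure 114 mm over their backs; the gripper's body (76 mm by 85 mm) begins 54 mm behind the grasp point. The pads swing forward as they close: fully open they stand 13 mm farther back than shut.
Start: joints at [1.239, 0.13, 1.488, -0, 1.523, -0.085], TCP at [146.559, 581.83, 231.292] pointing down, gripper open.
Joint ranges: [-2.96, 2.96], [-0.89, 2.26], [0.02, 2.5], [-1.34, 4.48], [0, 2.73], [-2.66, 2.66]. Speed limits (rad/s): [2.39, 2.39, 2.79, 3.14, 3.14, 3.14].

INTERFACE

Orientations are given as a unit quaternion [w, x, y, z].
In Python, from cell import * gives the robot as it stands.
- The arm moves only by the tool carry_out, never from a script. Its argument "series" is a list that holds one entry, the list of rows, each a list of 7 numbers: the finger opening in m, from 0 to 0.0854, then the shift along the tool's x, y, z in m, then the turn, a rotation vector about the tool's x, y, z in rad. A call has 1 to 20 rows; each row shifts and turns the commanded pose from where the row before left it, along the tool's axes as they then stand; what a row does not reach is not made up. A row lasts 1/10 s, in which the tool goes at most 50 mm and 8.59 degrees, less where a joint would pass 70% of its speed; a pose out of reach is approached as far as the arm can. A call with a gripper value outside its range is refused whole. The fingers move at their own pace and stop on an object; "squeeze" is the grip in N (left out, the last holds). Time passes only in rows, so rows that do not move let the fingers close. It gives the time, the measured TCP pose, the force, the opening and the grip force at its end, in the units of the state.
- get_obs(): the state, without advancing time (a new reading comes with each control period).
- snapshot(name): name is "side" or "top"; returns a dict with "frame" (480x640x3 uint8, blue, green, red), "intrinsics" (3x3 intrinsics, pixels), "rvec" (rotation vector, rad) and "tvec" (3), from world to camera coordinates, as OpenCV has them. Camera axes: x right, y down, z forward; pixel columns grow to the right and rows downward; lengths in mm; the calibration is good to about 2 mm. A picture is of the moment at which its call begins. There is no depth.
- hand_in(): hands the job in; it is judged then, once.
Trained networks look in a picture, given as the dict that the camera call returned (one of the last four; its "shot" number tells which), for a name from the list of things; names that differ only in an ending like _2 or _b are one class to them, and where a whole thing is asked for, a point or a joint stands for the part that bears it (a point fixed in the world has none). Each returns a list of dicts, best first, with "p" (0 to 1); they miss things now and then, are a little off and sometimes report something else, mostly with a low value. They report only what shows in the picture. A call takes as long as a camera call.
- spot_in(picture, label): "rect" ([left, top, right, bottom] in pixels, round what is visible of it).
- trace(picture, label): "pixels" (480x640 bool, what is visible of it) and "rect" ([left, top, right, bottom] in pixels, round what is visible of it).
The state is a dict: "time_s": time; "q": joint angles; "dq": joint speeds; "joint_torque": joint torques, N m; "tool_pos": TCP position; "ee_rot": TCP orientation; "ft_force": force on the tool from outside, world axes, zero at the start; "ft_torque": the same for the moment, N m; "grip_width": finger opening in mm; "gripper_force": force on a finger pad.
Only numpy, scipy, OpenCV 4.12 (cv2) and the standard library are available. Lean on these libraries where they do the work, as an engineer would, in place of code of your own. Each camera call takes 0.05 s, during which the arm holds its last target. There are 200 camera calls.

## Working session

There is one attempt and no reset: what is moved stays moved. The work goes in short steps, Python scripts to look and compute and a tool call to move; the robot and the scene stay as the last step left them, time stands still between calls to the robot, and variables do not carry over. Pictures are saved under pics/ and viewed, at most 10 in all, crops included, and the job is handed in when it is done.

Besides the shell and the picture viewer there is one more tool, called after "Call:" as name(argument=value, ...), one argument or row to a line, values as JSON. carry_out: Moves the arm, as the interface text tells. Its arguments: {"type":"object","properties":{"series":{"type":"array","items":{"type":"array","items":{"type":"array","items":{"type":"number"}}}},"squeeze":{"type":"number"}},"required":["series"]}

```bash
mkdir -p pics; cat > h.py <<'E'
from cell import *
import numpy as np, cv2
def P(s):
    R=cv2.Rodrigues(np.array(s["rvec"],float))[0]; return np.array(s["intrinsics"],float),R,np.array(s["tvec"],float).ravel()
def proj(s,pts):
    K,R,t=P(s); return cv2.projectPoints(np.array(pts,float).reshape(-1,3),R and 0 if False else np.array(s["rvec"],float),t,K,None)[0].reshape(-1,2)
def ray(s,uv,z):
    K,R,t=P(s); C=-R.T@t; d=R.T@np.linalg.inv(K)@np.array([uv[0],uv[1],1.]); return C+d*(z-C[2])/d[2]
E
python3 - <<'E'
from h import *
o=get_obs(); print(o)
ims=[]
for n in("side","top"):
    s=snapshot(n); cv2.imwrite(f"pics/{n}0.png",s["frame"])
    K,R,t=P(s); print(n,K.tolist(),"C",-R.T@t,"fwd",R[2])
    for l in ("gate_hinge","latch","thumb_mid","catch_nose","cage_roof","water_cup","stamp_b","sanding_block","jar_cobalt","stilt_a","gate_top","latch_pivot"):
        print(l,[(np.round(d["rect"]).tolist(),round(d["p"],2)) for d in spot_in(s,l)[:2]])
E
```

```text
{'time_s': 0.0, 'q': array([ 1.23864613e+00,  1.31166343e-01,  1.48933459e+00, -1.57525642e-05,
        1.52297251e+00, -8.53815630e-02]), 'dq': array([-0.00081479,  0.0014739 ,  0.00198407, -0.00104371, -0.00137547,
       -0.00014597]), 'joint_torque': array([ 9.02572938e-04, -5.69372463e+01, -5.00573730e+01, -1.72401860e-04,
        1.43477219e-02,  1.29587466e-06]), 'tool_pos': array([146.3512729 , 581.29455971, 230.21095697]), 'ee_rot': array([-1.87203061e-04,  1.23071060e-01,  9.92397415e-01, -9.21605799e-04]), 'ft_force': array([ 0.15577333,  0.23071736, -0.35136609]), 'ft_torque': array([-0.00213643, -0.01965167, -0.00743682]), 'gripper_force': 0.0, 'grip_width': 85.06010152575226}
side [[521.9099630779734, 0.0, 311.8409511096582], [0.0, 521.9099630779734, 238.42811795351557], [0.0, 0.0, 1.0]] C [ 473.56555489 1313.51900009  838.00792623] fwd [ 0.03970017 -0.88124769 -0.4709845 ]
gate_hinge [([314.0, 176.0, 351.0, 224.0], 0.62)]
latch []
thumb_mid [([316.0, 174.0, 348.0, 230.0], 0.78)]
catch_nose [([277.0, 169.0, 354.0, 236.0], 0.8)]
cage_roof [([274.0, 170.0, 355.0, 238.0], 
[... 594 characters left out ...]
2 -194.31377888 2023.52822753] fwd [ 0.17080029  0.08240283 -0.98185388]
gate_hinge [([392.0, 233.0, 462.0, 271.0], 0.86)]
latch [([418.0, 247.0, 454.0, 268.0], 0.69)]
thumb_mid [([397.0, 231.0, 466.0, 272.0], 0.73)]
catch_nose [([389.0, 196.0, 484.0, 274.0], 0.93)]
cage_roof [([383.0, 192.0, 482.0, 274.0], 0.75)]
water_cup [([242.0, 262.0, 261.0, 284.0], 0.69), ([395.0, 232.0, 457.0, 270.0], 0.53)]
stamp_b [([301.0, 237.0, 308.0, 243.0], 0.56)]
sanding_block [([280.0, 284.0, 302.0, 302.0], 0.71)]
jar_cobalt [([181.0, 212.0, 200.0, 229.0], 0.53), ([388.0, 195.0, 483.0, 276.0], 0.23)]
stilt_a []
gate_top [([395.0, 229.0, 464.0, 269.0], 0.92)]
latch_pivot [([394.0, 229.0, 465.0, 272.0], 0.88)]
```

```bash
python3 - <<'E'
import cv2
a=cv2.imread("pics/top0.png")[185:285,375:508]; cv2.imwrite("pics/topc.png",cv2.resize(a,None,fx=6,fy=6,interpolation=cv2.INTER_CUBIC)[:600,:800])
b=cv2.imread("pics/side0.png")[150:250,250:383]; cv2.imwrite("pics/sidec.png",cv2.resize(b,None,fx=6,fy=6,interpolation=cv2.INTER_CUBIC)[:600,:800])
E
```

```text
(no output)
```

View pics/topc.png

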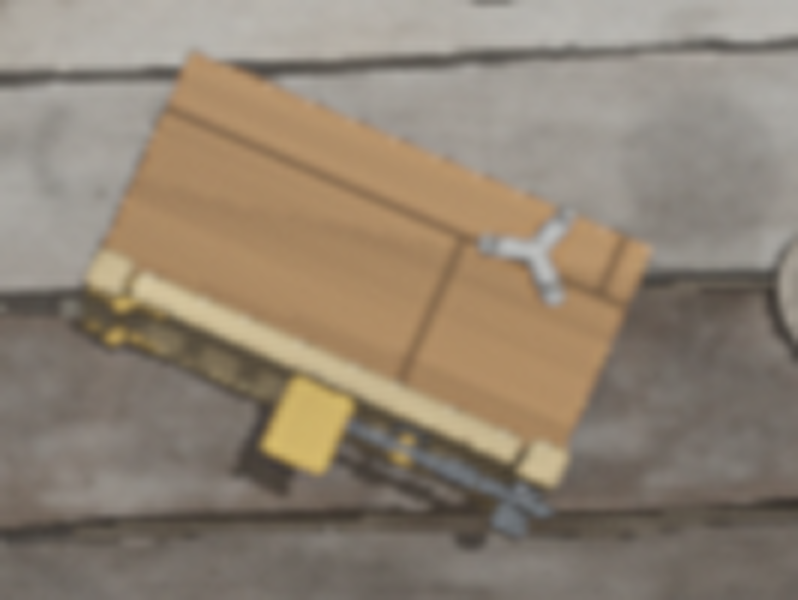

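View pics/sidec.png

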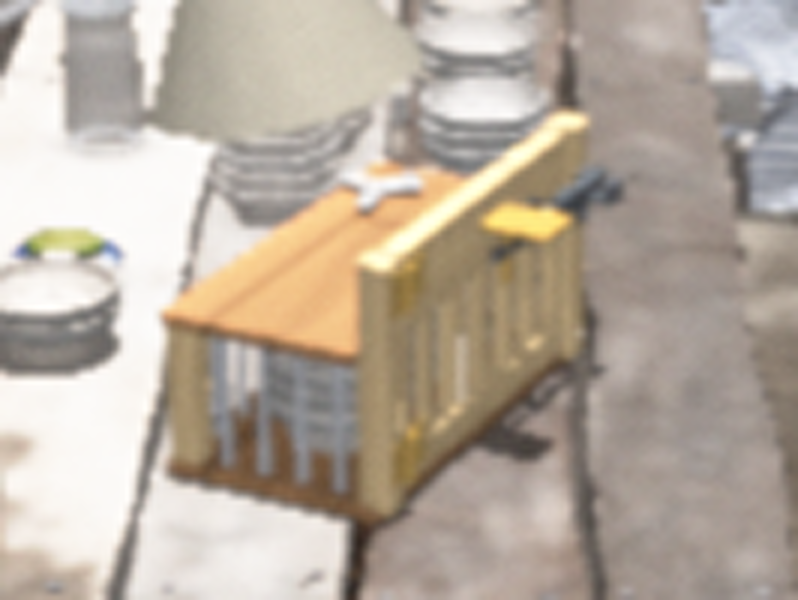

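View pics/top0.png

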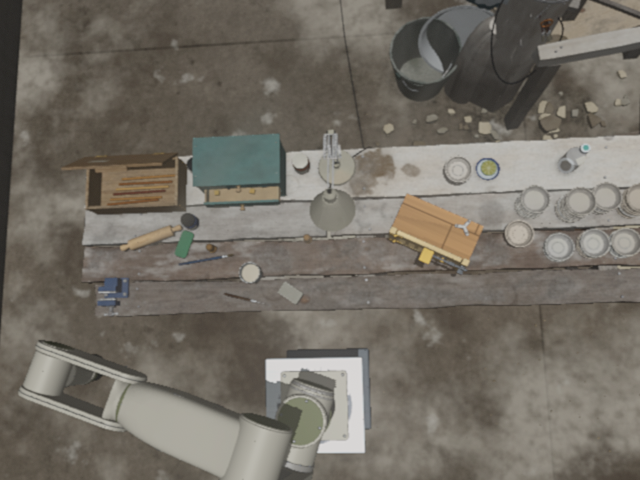

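View pics/side0.png

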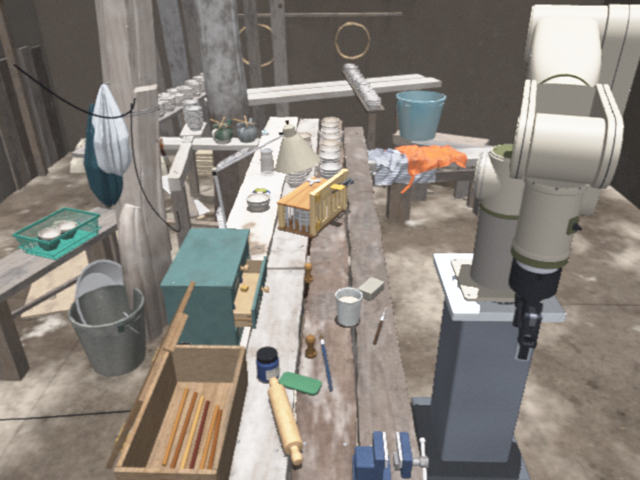

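```bash
python3 - <<'E'
from h import *
from scipy.optimize import least_squares
S=snapshot("side");T=snapshot("top")
c=lambda u,v:(250+u/6-.4,150+v/6-.4)
d=lambda u,v:(375+u/6-.4,185+v/6-.4)
print("gate top ends", ray(T,d(137,283),160),ray(T,d(522,452),160), "len",np.linalg.norm(ray(T,d(137,283),160)-ray(T,d(522,452),160)))
print("thumb z146",ray(T,d(308,425),146))
print("side ends",ray(S,c(393,258),160),ray(S,c(572,120),160))
def tri(a,b):
    f=lambda X:np.r_[proj(S,X)[0]-a,proj(T,X)[0]-b]
    r=least_squares(f,[500,-250,100]);return r.x,r.fun
print("thumb tri hand",tri(c(530,222),d(308,425)))
# brass mask centroid
def cen(f,off,w=18,lo=(18,90,120),hi=(32,255,255)):
    h=cv2.cvtColor(f,cv2.COLOR_BGR2HSV);m=cv2.inRange(h,lo,hi);M=np.zeros_like(m);x,y=map(int,off);M[y-w//2:y+w//2,x-w//2:x+w//2]=m[y-w//2:y+w//2,x-w//2:x+w//2];n,l,st,ce=cv2.connectedComponentsWithStats(M);i=1+st[1:,4].argmax();return ce[i],st[i]
for s,o in((S,c(530,222)),(T,d(308,425))): print(cen(s["frame"],o))
print("lamp tip/shade",tri((289,124),(331,195)),tri((297,150),(331,211)))
# fit gate
Lp=[(0,0,160),(0,-212,160)]
def f(p):
    x,y,a=p;R=np.array([[np.cos(a),-np.sin(a),0],[np.sin(a),np.cos(a),0],[0,0,1]])
    W=np.array(Lp,float)@R.T+[x,y,0]
    th=R@np.array([-28,-113,146])+[x,y,0]
    return np.r_[proj(T,W).ravel()-np.r_[d(137,283),d(522,452)],(proj(S,W).ravel()-np.r_[c(393,258),c(572,120)])]
r=least_squares(f,[550,-150,-.4]);print("fit",r.x,r.fun.round(1))
x,y,a=r.x;R=np.array([[np.cos(a),-np.sin(a)],[np.sin(a),np.cos(a)]])
print("thumb pred",R@[-28,-113]+r.x[:2],"gate_top",R@[0,-113]+r.x[:2],"catch",R@[-20,-225]+r.x[:2])
print(proj(T,[*(R@[-28,-113]+r.x[:2]),146]),proj(S,[*(R@[-28,-113]+r.x[:2]),146]),c(530,222),d(308,425))
E
```

```text
gate top ends [ 533.72322225 -289.01028866  160.        ] [ 439.29874741 -479.53911535  160.        ] len 212.64339926218622
thumb z146 [ 458.59552646 -373.99821955  146.        ]
side ends [ 532.46686761 -276.1608185   160.        ] [ 430.53776503 -490.99304867  160.        ]
thumb tri hand (array([ 457.97905383, -374.33525698,  141.40165718]), array([-0.43588635, -0.07110309, -0.01294433,  0.39410309]))
(array([336.74736842, 186.63157895]), array([329, 183,  17,   8,  95], dtype=int32))
(array([425.83146067, 255.18539326]), array([418, 247,  16,  17, 178], dtype=int32))
lamp tip/shade (array([ 594.2063084 , -101.55123201,  438.57688214]), array([ 0.77002867,  0.166501  , -0.04398177, -0.77015861])) (array([569.85426493, -96.10649841, 365.1108744 ]), array([ 2.0701679 ,  0.41985857, -0.07290703, -2.109708  ]))
fit [ 5.32696088e+02 -2.89485627e+02 -4.71609497e-01] [ 0.2  0.3 -0.3  1.   0.1 -1.6 -1.6  1.2]
thumb pred [ 456.41438142 -377.4293663 ] gate_top [ 481.35785142 -390.1503452 ] catch [ 412.65717154 -480.83781172]
[[427.09018594 256.0948568 ]] [[337.9595081  184.96181691]] (337.93333333333334, 186.6) (425.93333333333334, 255.4333333333333)
```

Call:
carry_out(
  series=[
    [[0.034,0,-0.046,0,0,0,0],[0.034,0,-0.046,0,0,0,0],[0.034,0,-0.046,0,0,0,0],[0.034,0,-0.046,0,0,0,0],[0.034,0,-0.046,0,0,0,0],[0.034,0,0,0,0,0,0]],
  ],
)

```text
time_s: 2.0
tool_pos: [89.1, 354.9, 231.2]
ee_rot: [0.0, 0.123, 0.992, 0.001]
ft_force: [-0.2, 1.2, 0.6]
grip_width: 34.1
gripper_force: 0.0
```

Call:
carry_out(
  series=[
    [[0.034,-0.0464,-0.0029,0,0,0,0.1257],[0.034,-0.0464,-0.0029,0,0,0,0.1257],[0.034,-0.0464,-0.0029,0,0,0,0.1257],[0.034,-0.0464,-0.0029,0,0,0,0.1257],[0.034,-0.0464,-0.0029,0,0,0,0.1257],[0.034,-0.0464,-0.0029,0,0,0,0.1257],[0.034,-0.0464,-0.0029,0,0,0,0.1257],[0.034,-0.0464,-0.0029,0,0,0,0.1257],[0.034,-0.0464,-0.0029,0,0,0,0.1257],[0.034,-0.0464,-0.0029,0,0,0,0.1257],[0.034,-0.0464,-0.0029,0,0,0,0.1257],[0.034,-0.0464,-0.0029,0,0,0,0.1257],[0.034,-0.0464,-0.0029,0,0,0,0.1257],[0.034,-0.0464,-0.0029,0,0,0,0.1257],[0.034,-0.0464,-0.0029,0,0,0,0.1257],[0.034,-0.0464,-0.0029,0,0,0,0.1257],[0.034,0,0,0,0,0,0]],
  ],
)

```text
time_s: 3.7
tool_pos: [283.3, -239.3, 231.5]
ee_rot: [0.001, 0.907, 0.422, -0.001]
ft_force: [0.1, 0.5, -0.2]
grip_width: 34.2
gripper_force: 0.0
```

Call:
carry_out(
  series=[
    [[0.034,0.0029,0.0495,0,0,0,0],[0.034,0.0029,0.0495,0,0,0,0],[0.034,0.0029,0.0495,0,0,0,0],[0.034,0.0029,0.0495,0,0,0,0],[0.034,0.003,0.0495,0,0,0,0],[0.034,0,0,0,0,0,-0.1185],[0.034,0,0,0,0,0,-0.1185],[0.034,0,0,0,0,0,0],[0.034,0,0,0,0,0,0]],
  ],
)

```text
time_s: 4.6
tool_pos: [487.4, -380.0, 231.2]
ee_rot: [-0.0, 0.848, 0.53, 0.0]
ft_force: [0.1, -0.8, -0.1]
grip_width: 33.9
gripper_force: 0.0
```

```bash
python3 - <<'E'
from h import *
o=get_obs();print(o["tool_pos"],o["ee_rot"],o["ft_force"],o["q"])
S=snapshot("side");T=snapshot("top")
for s in(S,T):
    p=o["tool_pos"]; print(proj(s,p),proj(s,[p[0],p[1],160]))
a=cv2.resize(T["frame"][185:285,375:475],None,fx=4,fy=6,interpolation=cv2.INTER_CUBIC);b=cv2.resize(S["frame"][130:230,275:375],None,fx=4,fy=6,interpolation=cv2.INTER_CUBIC)
cv2.imwrite("pics/a1.png",np.hstack([a,b]))
E
```

```text
[ 487.42088885 -380.04781517  231.21362189] [-6.95527330e-06  8.47744874e-01  5.30404210e-01  4.90203110e-05] [ 0.08913481 -0.76290376 -0.14036823] [-7.45238278e-01  1.78942178e-01  1.43478301e+00  9.83339668e-05
  1.52785507e+00 -2.92600774e-01]
[[329.1531112  161.37029091]] [[329.06536806 180.88573585]]
[[430.07002284 241.83989474]] [[427.83970181 245.48485535]]
```

View pics/a1.png

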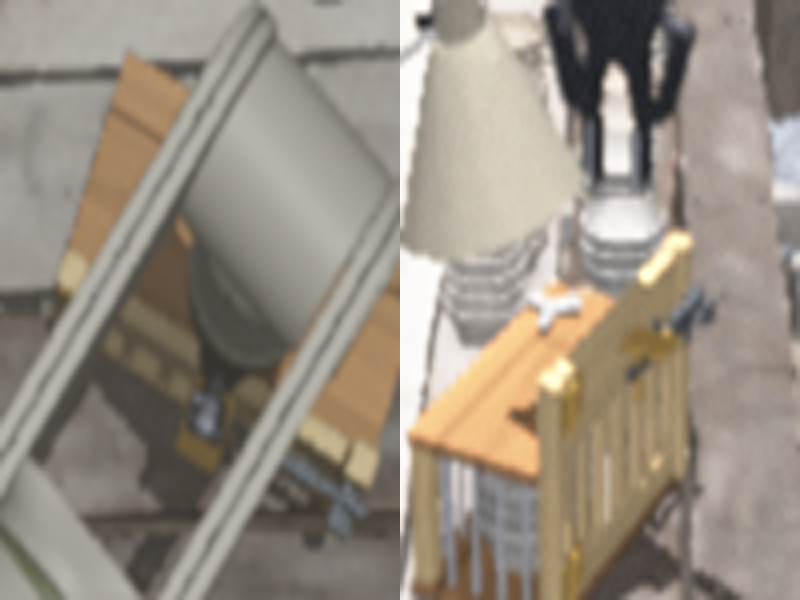

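Call:
carry_out(
  series=[
    [[0.034,-0.007,0,0.02,0,0,0.008],[0.034,0,0,0.025,0,0,0],[0.034,0,0,0.015,0,0,0],[0.034,0,0,0.006,0,0,0],[0.034,0,0,0.002,0,0,0],[0.034,0,0,0.002,0,0,0],[0.034,0,0,0.0,0,0,0]],
  ],
)

```text
time_s: 5.4
tool_pos: [484.3, -387.1, 162.3]
ee_rot: [0.001, 0.849, 0.528, 0.0]
ft_force: [0.1, 0.3, 0.7]
grip_width: 34.1
gripper_force: 0.0
```

Call:
carry_out(
  series=[
    [[0.034,0,0,0.002,0,0,0],[0.034,0,0,0.002,0,0,0],[0.034,0,0,0.0,0,0,0]],
  ],
)

```text
time_s: 5.7
tool_pos: [483.8, -386.7, 157.2]
ee_rot: [-0.0, 0.849, 0.528, -0.0]
ft_force: [-0.4, 1.1, -1.1]
grip_width: 33.9
gripper_force: 0.0
```

Call:
carry_out(
  series=[
    [[0.034,0,0,0.002,0,0,0],[0.034,0,0,0.002,0,0,0],[0.034,0,0,0.0,0,0,0]],
  ],
)

```text
time_s: 6.0
tool_pos: [483.7, -386.6, 152.8]
ee_rot: [-0.0, 0.849, 0.528, -0.0]
ft_force: [-0.3, 0.4, 1.0]
grip_width: 33.9
gripper_force: 0.0
```

Call:
carry_out(
  series=[
    [[0.034,0,0,0.002,0,0,0],[0.034,0,0,0.002,0,0,0],[0.034,0,0,0.0,0,0,0]],
  ],
)

```text
time_s: 6.3
tool_pos: [483.7, -386.6, 148.8]
ee_rot: [-0.0, 0.849, 0.528, -0.0]
ft_force: [-0.3, 0.6, -0.2]
grip_width: 34.0
gripper_force: 0.0
```

Call:
carry_out(
  series=[
    [[0.034,0,0,0.002,0,0,0],[0.034,0,0,0.002,0,0,0],[0.034,0,0,0.0,0,0,0]],
  ],
)

```text
time_s: 6.6
tool_pos: [483.7, -386.6, 144.8]
ee_rot: [-0.0, 0.849, 0.528, -0.0]
ft_force: [0.1, -0.1, 0.0]
grip_width: 33.9
gripper_force: 0.0
```

Call:
carry_out(
  series=[
    [[0.034,0,0,0.002,0,0,0],[0.034,0,0,0.0,0,0,0]],
  ],
)

```text
time_s: 6.8
tool_pos: [483.8, -386.7, 143.0]
ee_rot: [-0.0, 0.849, 0.528, -0.0]
ft_force: [0.2, 0.1, 0.5]
grip_width: 34.2
gripper_force: 0.0
```

Call:
carry_out(
  series=[
    [[0.034,0,0,0.002,0,0,0],[0.034,0,0,0.0,0,0,0]],
  ],
)

```text
time_s: 7.0
tool_pos: [483.9, -386.9, 141.4]
ee_rot: [0.0, 0.849, 0.528, 0.0]
ft_force: [0.2, -0.0, 0.1]
grip_width: 34.4
gripper_force: 0.0
```

Call:
carry_out(
  series=[
    [[0.034,0,0,0.002,0,0,0],[0.034,0,0,0.0,0,0,0]],
  ],
)

```text
time_s: 7.2
tool_pos: [484.3, -386.7, 139.7]
ee_rot: [0.0, 0.849, 0.528, 0.0]
ft_force: [1.0, 2.3, 3.8]
grip_width: 34.3
gripper_force: 2.1
```

Call:
carry_out(
  series=[
    [[0.034,0,0,0.002,0,0,0],[0.034,0,0,0.0,0,0,0]],
  ],
)

```text
time_s: 7.4
tool_pos: [484.3, -386.7, 137.6]
ee_rot: [0.0, 0.849, 0.528, 0.0]
ft_force: [2.2, 1.8, 3.2]
grip_width: 33.9
gripper_force: 2.2
```

Call:
carry_out(
  series=[
    [[0.034,0,0,0.002,0,0,0],[0.034,0,0,0.0,0,0,0]],
  ],
)

```text
time_s: 7.6
tool_pos: [484.2, -386.7, 135.5]
ee_rot: [0.0, 0.849, 0.528, 0.0]
ft_force: [1.8, 2.4, 4.6]
grip_width: 34.3
gripper_force: 2.4
```

Call:
carry_out(
  series=[
    [[0.034,0,0,0.0015,0,0,0],[0.034,0,0,0.0,0,0,0]],
  ],
)

```text
time_s: 7.8
tool_pos: [484.3, -386.8, 134.3]
ee_rot: [0.0, 0.849, 0.528, 0.0]
ft_force: [1.5, 3.0, 5.1]
grip_width: 33.9
gripper_force: 2.8
```

Call:
carry_out(
  series=[
    [[0.034,0,0,0.001,0,0,0],[0.034,0,0,0.0,0,0,0]],
  ],
)

```text
time_s: 8.0
tool_pos: [484.4, -386.9, 134.1]
ee_rot: [0.001, 0.849, 0.528, 0.0]
ft_force: [0.2, 4.2, 9.7]
grip_width: 33.9
gripper_force: 5.1
```

Call:
carry_out(
  series=[
    [[0.034,0,0,0.0006,0,0,0],[0.034,0,0,0,0,0,0]],
  ],
)

```text
time_s: 8.2
tool_pos: [484.5, -386.9, 134.0]
ee_rot: [0.001, 0.849, 0.528, 0.0]
ft_force: [-0.9, 5.0, 11.6]
grip_width: 34.2
gripper_force: 6.6
```

Call:
carry_out(
  series=[
    [[0.034,0,-0.002,0,0,0,0],[0.034,0,-0.002,0,0,0,0],[0.034,0,-0.002,0,0,0,0],[0.034,0,0,0,0,0,0]],
  ],
)

```text
time_s: 8.6
tool_pos: [479.8, -384.2, 134.1]
ee_rot: [0.001, 0.849, 0.528, 0.001]
ft_force: [2.9, 5.0, 11.9]
grip_width: 34.1
gripper_force: 6.0
```

Call:
carry_out(
  series=[
    [[0.034,0,-0.002,0,0,0,0],[0.034,0,0,0,0,0,0]],
  ],
)

```text
time_s: 8.8
tool_pos: [478.1, -383.4, 134.2]
ee_rot: [0.001, 0.849, 0.528, 0.001]
ft_force: [2.7, 5.1, 13.0]
grip_width: 34.3
gripper_force: 6.1
```

Call:
carry_out(
  series=[
    [[0.034,0,-0.002,0,0,0,0],[0.034,0,-0.001,0,0,0,0],[0.034,0,-0.001,0,0,0,0.01],[0.034,0,0,0,0,0,0]],
  ],
)

```text
time_s: 9.2
tool_pos: [474.7, -381.6, 134.3]
ee_rot: [0.001, 0.852, 0.524, 0.001]
ft_force: [4.8, 5.6, 11.7]
grip_width: 33.6
gripper_force: 6.3
```

Call:
carry_out(
  series=[
    [[0.034,0,-0.0022,0,0,0,0.02],[0.034,0,-0.0022,0,0,0,0.02],[0.034,0,-0.0022,0,0,0,0.02],[0.034,0,0,0,0,0,0]],
  ],
)

```text
time_s: 9.6
tool_pos: [468.9, -378.5, 134.3]
ee_rot: [0.001, 0.867, 0.498, 0.001]
ft_force: [3.6, 5.2, 11.6]
grip_width: 33.8
gripper_force: 6.3
```

Call:
carry_out(
  series=[
    [[0.034,0,-0.0033,0,0,0,0.03],[0.034,0,-0.0033,0,0,0,0.03],[0.034,0,-0.0033,0,0,0,0.03],[0.034,0.0001,-0.0033,0,0,0,0.03],[0.034,0,-0.0033,0,0,0,0.03],[0.034,0,0,0,0,0,0]],
  ],
)

```text
time_s: 10.2
tool_pos: [455.3, -369.4, 134.5]
ee_rot: [0.002, 0.902, 0.431, 0.001]
ft_force: [4.9, 5.1, 12.0]
grip_width: 33.8
gripper_force: 6.4
```

```bash
python3 - <<'E'
from h import *
o=get_obs();print(o["tool_pos"],o["ee_rot"],o["ft_force"],o["q"])
S=snapshot("side");T=snapshot("top")
a=cv2.resize(T["frame"][205:305,375:475],None,fx=4,fy=6,interpolation=cv2.INTER_CUBIC);b=cv2.resize(S["frame"][130:230,275:375],None,fx=4,fy=6,interpolation=cv2.INTER_CUBIC)
cv2.imwrite("pics/a2.png",np.hstack([a,b]))
E
```

```text
[ 455.33822415 -369.38846431  134.54166117] [0.00165551 0.90220135 0.4313094  0.00147774] [ 4.86653125  5.05907122 12.03467891] [-0.77000387  0.15451287  1.64118897  0.00166442  1.34175951 -0.09147166]
```

View pics/a2.png

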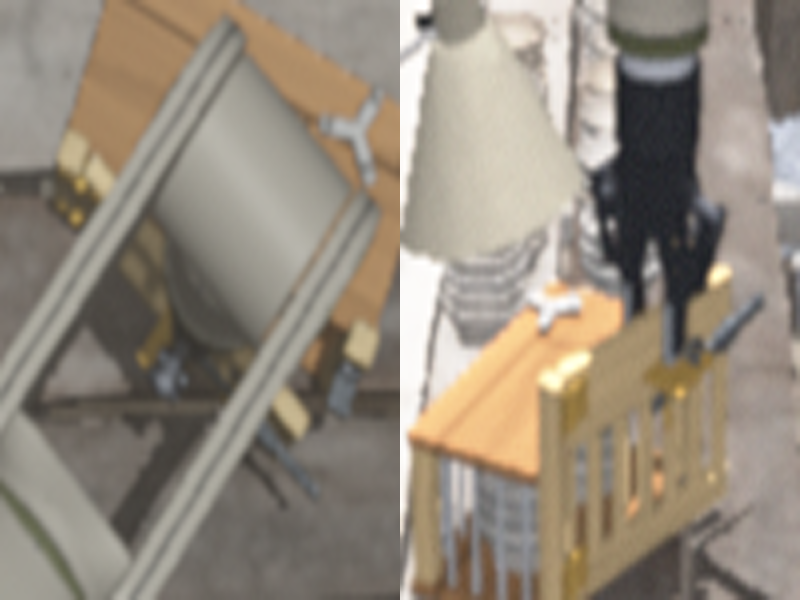

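Call:
carry_out(
  series=[
    [[0.034,0.0005,-0.0045,0,0,0,0.04],[0.034,0.0005,-0.0045,0,0,0,0.04],[0.034,0.0005,-0.0045,0,0,0,0.04],[0.034,0.0005,-0.0045,0,0,0,0.04],[0.034,0.0005,-0.0045,0,0,0,0.04],[0.034,0.0005,-0.0045,0,0,0,0.04],[0.034,0.0005,-0.0045,0,0,0,0.04],[0.034,0.0005,-0.0045,0,0,0,0.04],[0.034,0,0,0,0,0,0]],
  ],
)

```text
time_s: 11.2
tool_pos: [432.9, -341.2, 134.5]
ee_rot: [0.002, 0.959, 0.282, 0.001]
ft_force: [0.1, 0.7, 12.9]
grip_width: 34.0
gripper_force: 6.3
```

Call:
carry_out(
  series=[
    [[0.034,0.0005,-0.0051,0,0,0,0.045],[0.034,0.0005,-0.0051,0,0,0,0.045],[0.034,0.0005,-0.0051,0,0,0,0.045],[0.034,0.0005,-0.0051,0,0,0,0.045],[0.034,0.0005,-0.0051,0,0,0,0.045],[0.034,0.0005,-0.0051,0,0,0,0.045],[0.034,0.0005,-0.0051,0,0,0,0.045],[0.034,0.0005,-0.0051,0,0,0,0.045],[0.034,0.0005,-0.0051,0,0,0,0.045],[0.034,0.0005,-0.0051,0,0,0,0.045],[0.034,0.0005,-0.0051,0,0,0,0.045],[0.034,0.0005,-0.0051,0,0,0,0.045],[0.034,0,0,0,0,0,0]],
  ],
)

```text
time_s: 12.5
tool_pos: [419.0, -281.8, 134.3]
ee_rot: [0.001, 1.0, 0.016, 0.001]
ft_force: [-1.9, 0.9, 14.4]
grip_width: 34.3
gripper_force: 6.6
```

Call:
carry_out(
  series=[
    [[0.034,0.0005,-0.0051,-0.0003,0,0,0.045],[0.034,0.0005,-0.0051,0,0,0,0.045],[0.034,0.0005,-0.0051,0,0,0,0.045],[0.034,0.0005,-0.0051,0,0,0,0.045],[0.034,0.0005,-0.0051,0,0,0,0.045],[0.034,0.0005,-0.0051,0,0,0,0.045],[0.034,0.0005,-0.0051,0,0,0,0.045],[0.034,0.0005,-0.0051,0,0,0,0.045],[0.034,0.0005,-0.0051,0,0,0,0.045],[0.034,0.0003,-0.0034,0,0,0,0.03],[0.034,0.0003,-0.0034,0,0,0,0.03],[0.034,0.0002,-0.0023,0,0,0,0.02],[0.034,0,0,0,0,0,0]],
  ],
)

```text
time_s: 13.8
tool_pos: [434.3, -228.9, 134.0]
ee_rot: [0.0, 0.974, -0.225, 0.001]
ft_force: [-2.8, 2.7, 12.4]
grip_width: 33.9
gripper_force: 5.9
```

```bash
python3 - <<'E'
from h import *
T=snapshot("top");S=snapshot("side")
a=cv2.resize(T["frame"][205:305,355:455],None,fx=4,fy=6,interpolation=cv2.INTER_CUBIC);b=cv2.resize(S["frame"][130:230,275:375],None,fx=4,fy=6,interpolation=cv2.INTER_CUBIC)
cv2.imwrite("pics/a3.png",np.hstack([a,b]))
E
```

```text
(no output)
```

View pics/a3.png

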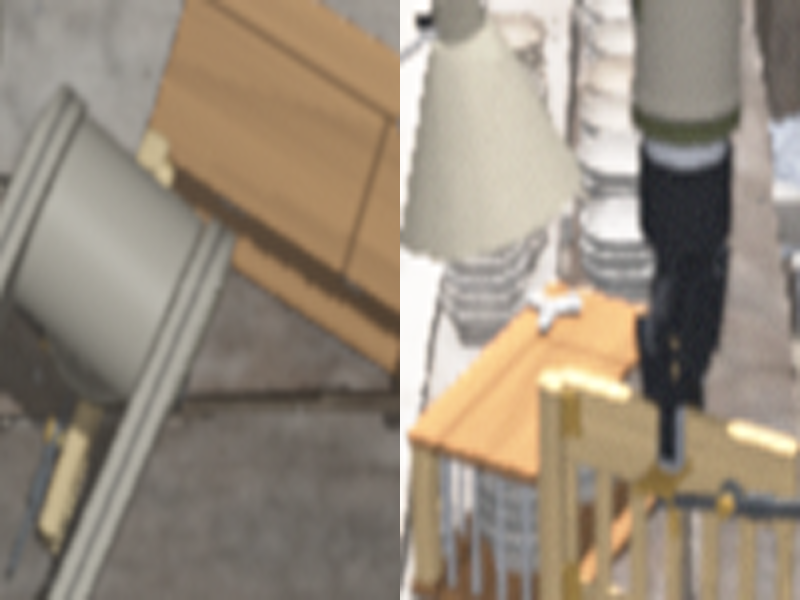

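Call:
carry_out(
  series=[
    [[0.034,0,0.002,0,0,0,0],[0.034,0,0.003,0,0,0,0],[0.034,0,0,-0.002,0,0,0],[0.034,0,0,-0.003,0,0,0],[0.034,0,0,-0.004,0,0,0],[0.034,0,0,-0.005,0,0,0],[0.034,0,0,-0.01,0,0,0],[0.034,0,0,-0.02,0,0,0],[0.034,0,0,-0.03,0,0,0],[0.034,0,0,-0.03,0,0,0],[0.034,0,0,0,0,0,0],[0.034,0,0,0,0,0,0]],
  ],
)

```text
time_s: 15.1
tool_pos: [432.0, -233.4, 237.7]
ee_rot: [0.0, 0.975, -0.224, 0.001]
ft_force: [0.1, -0.5, 0.2]
grip_width: 34.0
gripper_force: 0.0
```

Call:
carry_out(
  series=[
    [[0.034,-0.04,0,0,0,0,0],[0.034,-0.04,0,0,0,0,0],[0.034,-0.04,0,0,0,0,0],[0.034,0,0,0,0,0,0],[0.034,0,0,0,0,0,0]],
  ],
)

```text
time_s: 15.6
tool_pos: [323.0, -180.3, 235.8]
ee_rot: [0.0, 0.974, -0.224, 0.0]
ft_force: [-0.0, 0.5, 0.3]
grip_width: 34.0
gripper_force: 0.0
```

```bash
python3 - <<'E'
from h import *
o=get_obs();print(o["time_s"],o["ft_force"])
T=snapshot("top");S=snapshot("side")
a=cv2.resize(T["frame"][205:305,355:455],None,fx=4,fy=6,interpolation=cv2.INTER_CUBIC);b=cv2.resize(S["frame"][150:250,275:375],None,fx=4,fy=6,interpolation=cv2.INTER_CUBIC)
cv2.imwrite("pics/a4.png",np.hstack([a,b]))
E
```

```text
15.6 [-2.46583027e-04  4.54620842e-01  3.30667364e-01]
```

View pics/a4.png

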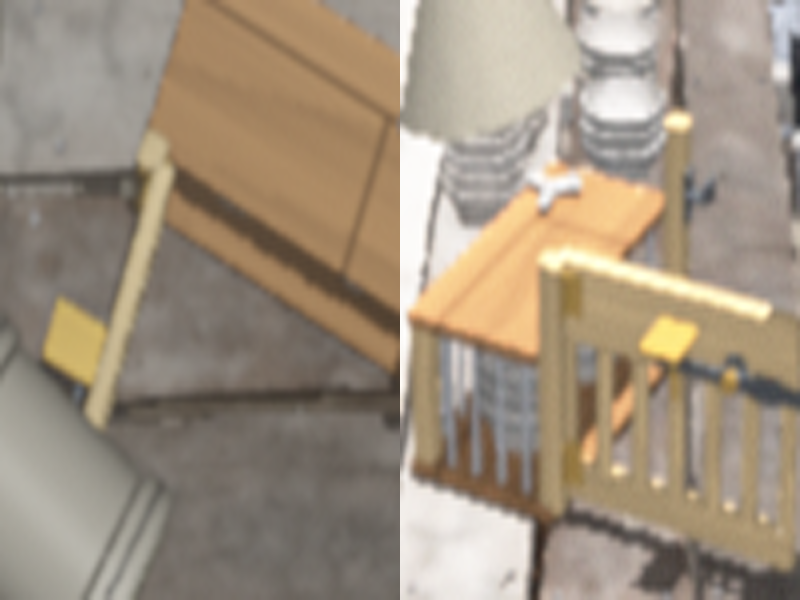

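```bash
python3 -c "
from cell import *
print(hand_in())"
```

```text
the job is handed in; nothing more can be done
None
```

The gate stands open about 90° to the cage front (about 1.55 rad by the hand's measured pose). I held the bar up while drawing the gate open, then let it drop. The hand is clear and the kiln stilt is still on the roof. I handed the job in at about 16 s, and the highest upward force I read on the latch was about 14 N; the hand-in gave no verdict.

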